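Show the doming punch for the set-up die to the inspection camera

TASK

One doming die has been set up on the small steel block for the next job. From the rack, take the doming punch whose ball belongs in that die's hollow (the ball is just a little smaller than the hollow), holding it by its square shank and never by the polished ball, and show the ball to the inspection camera for nicks: point the punch straight at the lens, ball first, the crown of the ball centred in front of the lens and 9 cm away from it. Finish while holding it still there; leave the other punches, the dies, the camera and everything else on the bench where they are.

Things in the scene. Friction and masses are not known exactly. Their poses are not given: they have to be found in the camera images.
- punch_rack: fixed wooden rack, board 112 x 218 x 10 mm, origin at centre of underside. Two notched rails along y, 14 mm thick, at x = -36 and +36 mm, 45 mm high (58 mm free between). In notches at y = -78, -26, 26, 78 mm the four punches lie in any order, level along x, shank axis 40 mm above the bench, balls overhanging at +x. 38 mm free between neighbouring shanks: go down with the gripper about 45 mm open.
- punch_14: loose steel doming punch, ball 14 mm diameter, fits die_14. Dark square shank 14 x 14 mm from x = -77 to +42 mm, a slimmer neck, then the bright ball with its crown at x = +80 mm. Origin on the shank axis midway between the rails, the place to grip from above, fingers across y; x points to the crown, z up as it lies. About 197 g.
- punch_21: loose steel doming punch, ball 21 mm diameter, fits die_21. Dark square shank 14 x 14 mm from x = -77 to +42 mm, a slimmer neck, then the bright ball with its crown at x = +80 mm. Origin on the shank axis midway between the rails, the place to grip from above, fingers across y; x points to the crown, z up as it lies. About 222 g.
- punch_28: loose steel doming punch, ball 28 mm diameter, fits die_28. Dark square shank 14 x 14 mm from x = -77 to +42 mm, a slimmer neck, then the bright ball with its crown at x = +80 mm. Origin on the shank axis midway between the rails, the place to grip from above, fingers across y; x points to the crown, z up as it lies. About 274 g.
- punch_36: loose steel doming punch, ball 36 mm diameter, fits die_36. Dark square shank 14 x 14 mm from x = -77 to +42 mm, a slimmer neck, then the bright ball with its crown at x = +80 mm. Origin on the shank axis midway between the rails, the place to grip from above, fingers across y; x points to the crown, z up as it lies. About 375 g.
- ball_14: polished ball, 14 mm diameter, at the end of punch_14 and one with it. Origin at its crown (the foremost point of the punch), axes as the punch's; the ball's centre is 7 mm behind, at x = -7 mm. Not to be touched by the fingers.
- ball_21: polished ball, 21 mm diameter, at the end of punch_21 and one with it. Origin at its crown (the foremost point of the punch), axes as the punch's; the ball's centre is 10.5 mm behind, at x = -10.5 mm. Not to be touched by the fingers.
- ball_28: polished ball, 28 mm diameter, at the end of punch_28 and one with it. Origin at its crown (the foremost point of the punch), axes as the punch's; the ball's centre is 14 mm behind, at x = -14 mm. Not to be touched by the fingers.
- ball_36: polished ball, 36 mm diameter, at the end of punch_36 and one with it. Origin at its crown (the foremost point of the punch), axes as the punch's; the ball's centre is 18 mm behind, at x = -18 mm. Not to be touched by the fingers.
- bench_block: fixed flat dark steel block 80 x 80 x 14 mm, origin at the centre of the underside; the one die that stands on it is the die set up for the next job.
- die_tray: fixed wooden board 78 x 206 x 21 mm with three round recesses 66 mm apart along its y, in which the three dies that are not in use stand; origin at the centre of the underside.
- die_14: loose round steel doming die, 54 mm diameter, 26 mm high, with one round hollow of 16 mm diameter in its top, for the 14 mm ball. Origin at the centre of the underside. Stands on the block (within a few mm of its centre) or in the tray; all dies are equal outside. Not to be moved.
- die_21: loose round steel doming die, 54 mm diameter, 26 mm high, with one round hollow of 23 mm diameter in its top, for the 21 mm ball. Origin at the centre of the underside. Stands on the block (within a few mm of its centre) or in the tray; all dies are equal outside. Not to be moved.
- die_28: loose round steel doming die, 54 mm diameter, 26 mm high, with one round hollow of 30 mm diameter in its top, for the 28 mm ball. Origin at the centre of the underside. Stands on the block (within a few mm of its centre) or in the tray; all dies are equal outside. Not to be moved.
- die_36: loose round steel doming die, 54 mm diameter, 26 mm high, with one round hollow of 38 mm diameter in its top, for the 36 mm ball. Origin at the centre of the underside. Stands on the block (within a few mm of its centre) or in the tray; all dies are equal outside. Not to be moved.
- camera_lens (a point): middle of the front glass of the inspection camera (white head 54 x 50 mm, black barrel, 48 mm ring light) on a grey stand. It looks along this point's -x axis, roughly towards the robot and slanting down; y is level. The crown belongs at x = -90 mm, y = 0, z = 0 in this frame, with the punch's x axis along the point's +x. 0.26 to 0.30 m above the bench.
- camera_tilt (a joint): tilt of the camera head in its yoke (rad): 0 looks level, growing as it looks further down; between 0.1 and 0.42 at the start, held by friction. camera_lens turns with it. Not to be changed.
- camera_stand: fixed stand of the inspection camera: grey foot 95 x 110 mm, origin at the centre of its underside, column 15 mm thick and 361 mm high at x = +28 mm; the camera head hangs at x = -22 mm, 300 mm up, and looks towards the stand's -x side.
- steel_mug: bystander: loose grey mug, 85 mm wide, 100 mm high, origin at the centre of the underside
- red_pliers: bystander: loose pliers lying near the bench's front edge on the right, 154 x 46 x 11 mm, origin at the centre of the underside
- bench_brush: bystander: loose flat brush lying at the right, 182 x 52 x 14 mm, origin at the centre of the underside

How it is judged:
By the outcome, as a careful person would: the job done as asked, in the order asked, and still so for the second after the job is handed in, while the arm keeps its last pose, push and grip.
It also fails if it takes over 35 s, if anything falls off the work surface, if the arm or the gripper's body presses on something with over 40 N, if the wrist force passes 120 N, or if a joint passes its speed limit or range.

ROBOT

A 6-joint arm with a two-finger parallel gripper is mounted at the origin on a cart in front of the work surface, level with it; the furniture and walls round the work are solid. World frame = base frame: x ahead of the robot, y to its left, z up, the work surface at z = 0. Lengths are in m, angles in rad, forces in N, time in s.
With the tool pointing down it reaches from about 0.325 to 0.85 m from the base axis. Payload 15.5 kg.
Tool frame: the origin (TCP) lies at the very end of the fingers, on their centre line; the grasp point (between the pads) lies behind it (manip.grip_depth is the z of the grasp point in the tool frame, in m); z points along the fingers, y is the line along which they close (so a half turn about z gives the same grasp; the last joint's range is limited). The gripper opens to 91 mm and grips with 3 to 60 N. Pads are 32 mm wide; open, the fingers measure 118 mm over their backs; the gripper's body (76 mm by 178 mm) begins 60 mm behind the grasp point.
Start: joints at [-1.397, 0.494, 1.345, -0, 1.302, -0.096], TCP at [0.167, -0.602, 0.214] pointing down, gripper open.
Joint ranges: [-2.91, 2.91], [-0.82, 2.16], [0.22, 2.67], [-1.22, 4.37], [0.12, 2.79], [-3.08, 3.08]. Speed limits (rad/s): [1.89, 1.89, 2.57, 3.01, 3.01, 3.01].

INTERFACE

Orientations are given as a rotation vector (axis times angle).
In Python, from plant import manip, hand, readout, cams, finish_job gives the robot as it stands. Calls block until the motion is done:
- manip.reach(position, orientation): joint-space move of the TCP to a pose.
- manip.move_straight(position, orientation=None, velocity=0.15, contact_N=None): straight line of the TCP; orientation=None keeps the orientation; velocity is the mean speed in m/s. With contact_N (N) it stops when the force on the tool has changed by that much, and returns True; else False.
- manip.set_joints(angles): joint-space move.
- hand.command_gripper(opening, force=None): opening from 0.0 (shut) to 1.0 (fully open); force is the grip in N (None keeps the last); returns when the fingers have stopped.
- manip.hold(seconds).
- manip.inverse_kinematics(position, orientation): joint angles nearest the present ones, or None.
- readout.read_state(): the state.
- cams.capture(name): name is "scene" or "top"; returns a dict with "img" (400x640x3 uint8, red, green, blue), "z_map" (400x640 float32, m along the optical axis (not along the pixel's ray), 0 where there is no reading), "fx", "fy", "cx", "cy" (pixels), "dist_coeffs" ([k1, k2, p1, p2, k3] as OpenCV has them; the pictures are not rectified), "T" (4x4, takes a point from camera to world coordinates). Camera axes: x right, y up, looking along -z (the intrinsics and any distortion apply to the point x, -y, -z); pixel columns grow to the right and rows downward; lengths in m; the calibration is good to about 2 mm. A picture is of the moment at which its call begins.
A pose or a line that the arm cannot do raises manip.MotionError and nothing moves.
- finish_job(): hands the job in; it is judged then, once.
The state is a dict: "time": time; "joint_pos": joint angles; "joint_vel": joint speeds; "joint_efforts": joint torques, N m; "position": TCP position; "ee_rot": TCP orientation; "force": force on the tool from outside, world axes, zero at the start; "ft_torque": the same for the moment, N m; "width": opening from 0.0 (shut) to 1.0 (fully open); "finger_force": force on a finger pad.
Only numpy, scipy, OpenCV 4.12 (cv2) and the standard library are available. Lean on these libraries where they do the work, as an engineer would, in place of code of your own. Each camera call takes 0.05 s, during which the arm holds its last target. There are 200 camera calls.

## Working session

There is one attempt and no reset: what is moved stays moved. The work goes in short steps, each a Python script; the robot and the scene stay as the last script left them, time stands still between calls to the robot, and variables do not carry over. Pictures are saved under pics/ and viewed, at most 10 in all, crops included, and the job is handed in when it is done.

```bash
mkdir -p pics
cat > h.py <<'E'
import numpy as np, cv2, pickle
from plant import manip, hand, readout, cams, finish_job
def cap(name):
    c=cams.capture(name); pickle.dump(c,open(name+'.pkl','wb')); return c
def load(name): return pickle.load(open(name+'.pkl','rb'))
def cloud(c):
    H,W=c['z_map'].shape
    u,v=np.meshgrid(np.arange(W),np.arange(H))
    K=np.array([[c['fx'],0,c['cx']],[0,c['fy'],c['cy']],[0,0,1]],float)
    n=cv2.undistortPoints(np.stack([u,v],-1).reshape(-1,1,2).astype(np.float64),K,np.array(c['dist_coeffs'],float)).reshape(H,W,2)
    z=c['z_map'].astype(float)
    P=np.stack([n[...,0]*z,-n[...,1]*z,-z],-1)
    T=np.array(c['T']); P=P@T[:3,:3].T+T[:3,3]
    P[z==0]=np.nan
    return P
E
python3 - <<'E'
from h import *
for n in ('scene','top'):
    c=cap(n); cv2.imwrite(f'pics/{n}0.png',c['img'][...,::-1]); print(n,np.round(c['T'],3).tolist(),c['fx'],c['dist_coeffs'])
print(manip.grip_depth, readout.read_state())
E
```

```text
scene [[0.36, 0.519, -0.775, -0.799], [-0.933, 0.183, -0.311, -0.574], [-0.02, 0.835, 0.55, 1.142], [0.0, 0.0, 0.0, 1.0]] 436.6945023784153 [-0.01061459  0.          0.          0.          0.        ]
top [[0.008, 0.976, -0.217, 0.178], [-1.0, 0.007, -0.006, -0.06], [-0.004, 0.217, 0.976, 1.618], [0.0, 0.0, 0.0, 1.0]] 450.79171759541805 [-0.0262655  0.         0.         0.         0.       ]
-0.0188 {'time': 0.1, 'joint_pos': array([-1.39649011e+00,  4.94089076e-01,  1.34604488e+00, -1.85632338e-05,
        1.30250197e+00, -9.54868496e-02]), 'joint_vel': array([-0.00040962, -0.00228015, -0.00235614, -0.00010591,  0.00067111,
        0.00124551]), 'joint_efforts': array([ 7.76921497e-04, -8.80242777e+01, -3.82543373e+01,  7.05337641e-02,
        4.82547458e-02, -3.75094635e-05]), 'position': array([ 0.16653   , -0.60206403,  0.213426  ]), 'ee_rot': array([-3.11201874e+00, -4.22373397e-01,  9.26259870e-05]), 'force': array([-0.2524335 , -0.5011464 , -0.83655437]), 'ft_torque': array([ 0.03162586,  0.01929699, -0.00607624]), 'finger_force': 0.0, 'width': 1.001518464408466}
```

View pics/scene0.png

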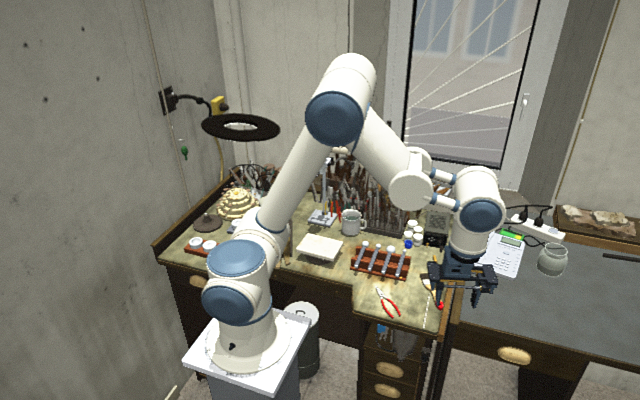

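View pics/top0.png

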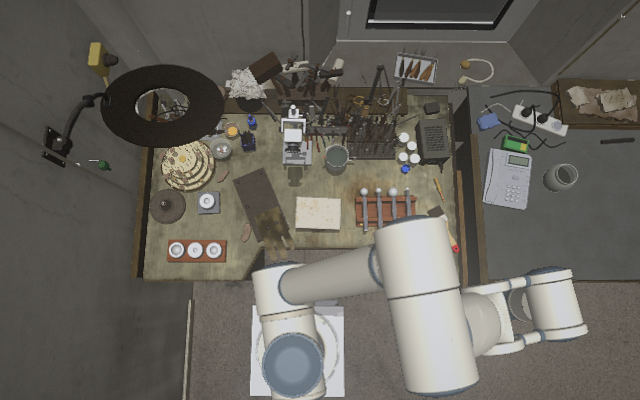

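The top view shows the block with its die at about (207,201), the tray at (196,250), the rack at (386,208) and the inspection camera at (294,135). Next I'll enlarge these areas.

Run:
```python
from h import *
c=load('top'); im=c['img'][...,::-1]; P=cloud(c)
def crop(u0,v0,w,h,s): return cv2.resize(im[v0:v0+h,u0:u0+w],None,fx=s,fy=s,interpolation=cv2.INTER_CUBIC)
a=np.hstack([crop(160,180,75,90,5),crop(350,175,80,90,5)]) 
cv2.imwrite('pics/c1.png',a)
b=crop(260,90,80,100,6); 
s=load('scene')['img'][...,::-1]
cv2.imwrite('pics/c2.png',np.hstack([b[:600,:400],cv2.resize(s[150:250,290:355],None,fx=6,fy=6,interpolation=cv2.INTER_CUBIC)]))
print('die rows z'); 
for v in (201,): print(np.round(P[v,190:226],3).tolist())
# per-circle hollow: height profile across the die diameters
for (u,v) in ((207,201),(176,250),(195,250),(214,250)):
    print(u,v,np.round(P[v,u],3), np.round(P[v,u-12:u+13,2]*1000).tolist())
```

```text
die rows z
[[0.522, 0.405, -0.007], [0.52, 0.399, 0.001], [0.52, 0.395, 0.002], [0.521, 0.393, -0.002], [0.52, 0.388, 0.003], [0.521, 0.385, -0.001], [0.519, 0.379, 0.007], [0.52, 0.377, 0.001], [0.517, 0.369, 0.017], [0.516, 0.365, 0.019], [0.512, 0.356, 0.04], [0.511, 0.351, 0.046], [0.512, 0.348, 0.041], [0.512, 0.345, 0.042], [0.512, 0.341, 0.042], [0.513, 0.339, 0.036], [0.513, 0.335, 0.036], [0.515, 0.334, 0.028], [0.515, 0.33, 0.028], [0.514, 0.326, 0.031], [0.512, 0.32, 0.04], [0.512, 0.316, 0.041], [0.511, 0.312, 0.044], [0.513, 0.31, 0.037], [0.513, 0.307, 0.035], [0.517, 0.306, 0.02], [0.517, 0.304, 0.017], [0.519, 0.301, 0.01], [0.517, 0.296, 0.018], [0.518, 0.293, 0.016], [0.519, 0.291, 0.008], [0.52, 0.288, 0.004], [0.522, 0.287, -0.006], [0.521, 0.282, -0.001], [0.521, 0.277, 0.002], [0.521, 0.274, 0.003]]
207 201 [0.515 0.334 0.028] [-1.0, 7.0, 1.0, 17.0, 19.0, 40.0, 46.0, 41.0, 42.0, 42.0, 36.0, 36.0, 28.0, 28.0, 31.0, 40.0, 41.0, 44.0, 37.0, 35.0, 20.0, 17.0, 10.0, 18.0, 16.0]
176 250 [0.337 0.433 0.03 ] [0.0, -5.0, 2.0, 28.0, 23.0, 42.0, 39.0, 43.0, 34.0, 37.0, 26.0, 27.0, 30.0, 25.0, 31.0, 27.0, 26.0, 43.0, 40.0, 43.0, 29.0, 18.0, 24.0, 27.0, 40.0]
195 250 [0.337 0.364 0.034] [43.0, 29.0, 18.0, 24.0, 27.0, 40.0, 38.0, 42.0, 42.0, 40.0, 37.0, 28.0, 34.0, 35.0, 37.0, 38.0, 38.0, 47.0, 39.0, 38.0, 27.0, 9.0, 23.0, 49.0, 40.0]
214 250 [0.338 0.298 0.032] [38.0, 27.0, 9.0, 23.0, 49.0, 40.0, 44.0, 34.0, 40.0, 34.0, 35.0, 32.0, 32.0, 30.0, 28.0, 34.0, 39.0, 43.0, 38.0, 42.0, 25.0, 26.0, 17.0, 16.0, 7.0]
```

View pics/c1.png

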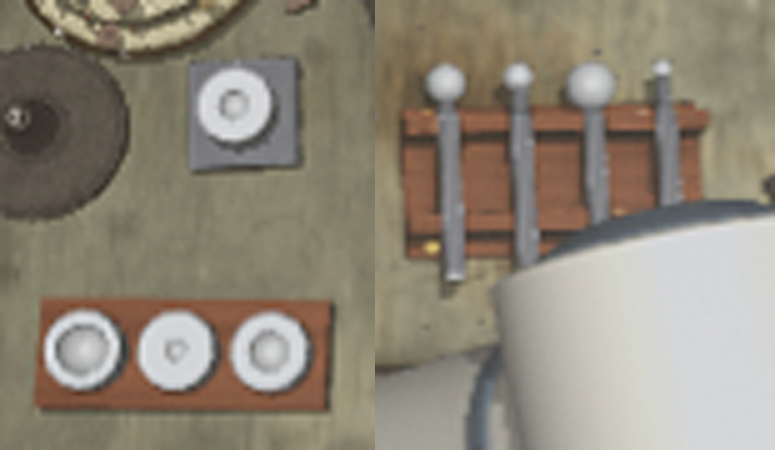

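View pics/c2.png

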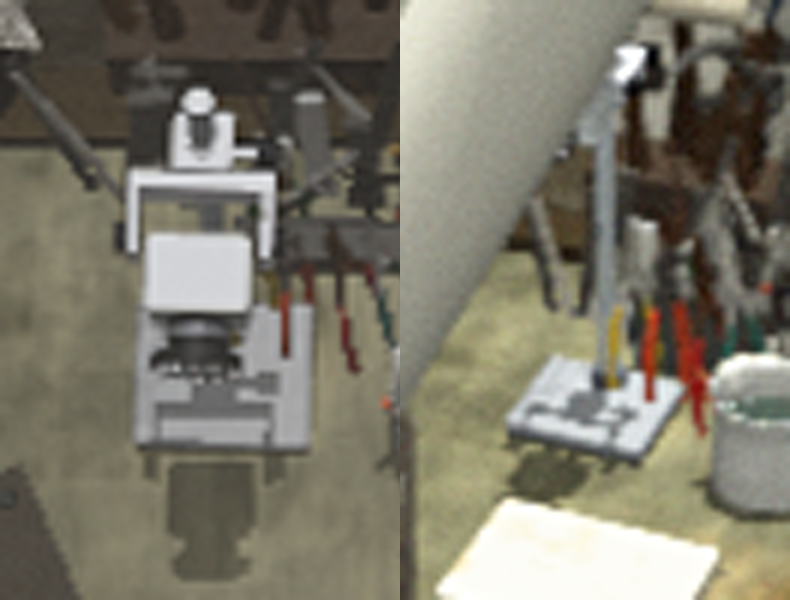

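The block die's hollow is about 32 px wide against 78 px for the 54 mm die, or 22 mm. The tray dies measure about 38, 16 and 30 mm, so the block holds die_21. In the rack the balls run 28, 21, 36, 14 from the left, which puts punch_21 second, with its ball at top pixel (378.6,190.2). I'll swing the arm aside so it doesn't block the view.

Run:
```python
from h import *
q=readout.read_state()['joint_pos']; q[0]=-2.0; manip.set_joints(q)
for n in ('top','scene'):
    L=[cap(n) for _ in range(8)]
    c=L[0]; Z=np.stack([l['z_map'] for l in L]); print(n,'noise',np.nanmedian(Z.std(0)), np.nanmedian(np.abs(Z[0]-np.median(Z,0))))
    c['z_map']=np.where((Z>0).all(0),Z.mean(0),0); c['img']=np.mean([l['img'] for l in L],0).astype(np.uint8)
    pickle.dump(c,open(n+'.pkl','wb'))
t=load('top')['img'][...,::-1]; s=load('scene')['img'][...,::-1]
A=cv2.resize(t[175:250,350:430],None,fx=5,fy=5,interpolation=cv2.INTER_CUBIC)
B=cv2.resize(s[140:240,280:345],None,fx=5,fy=5,interpolation=cv2.INTER_CUBIC)
C=np.zeros((600,800,3),np.uint8); C[:375,:400]=A; C[:500,400:725]=B
cv2.imwrite('pics/c3.png',C); print(readout.read_state()['time'])
P=cloud(load('top'))
m=(P[...,2]>0.2)&(P[...,0]>0.45)&(P[...,0]<0.85)&(abs(P[...,1])<0.15)
v,u=np.where(m); print(u.min(),u.max(),v.min(),v.max(),np.c_[u,v,np.round(P[m]*1000)][::6].astype(int).tolist())
```

```text
top noise 0.0030639693 0.0018703938
scene noise 0.0031006772 0.0017312765
2.2917
255 307 94 153 [[255, 94, 849, 149, 206], [258, 95, 847, 139, 202], [292, 106, 736, 14, 363], [293, 107, 733, 10, 362], [294, 108, 730, 7, 361], [294, 109, 729, 8, 357], [290, 110, 743, 22, 317], [296, 110, 743, 3, 318], [293, 111, 728, 11, 345], [289, 112, 737, 25, 316], [295, 112, 730, 6, 332], [291, 113, 733, 19, 316], [298, 113, 733, -3, 317], [290, 114, 730, 22, 315], [296, 114, 729, 3, 319], [306, 114, 733, -27, 310], [293, 115, 726, 12, 318], [299, 115, 732, -5, 305], [306, 115, 731, -27, 308], [293, 116, 723, 12, 318], [299, 116, 730, -5, 300], [306, 116, 727, -27, 308], [293, 117, 720, 12, 317], [303, 117, 725, -18, 305], [284, 118, 719, 41, 311], [292, 118, 717, 16, 315], [298, 118, 718, -3, 315], [283, 119, 716, 44, 311], [289, 119, 715, 25, 312], [295, 119, 716, 6, 312], [301, 119, 716, -12, 310], [283, 120, 712, 43, 312], [290, 120, 712, 22, 313], [296, 120, 712, 3, 313], [302, 120, 713, -15, 311], [284, 121, 710, 41, 308], [290, 121, 710, 22, 310], [296, 121, 709, 3, 312], [302, 121, 710, -
[... 1569 characters left out ...]
, [299, 141, 642, -7, 317], [288, 142, 642, 27, 308], [294, 142, 642, 8, 309], [300, 142, 640, -10, 313], [289, 143, 640, 24, 305], [295, 143, 639, 5, 308], [301, 143, 644, -13, 295], [292, 144, 634, 14, 311], [298, 144, 646, -3, 279], [290, 145, 631, 20, 310], [296, 145, 633, 2, 305], [291, 146, 629, 17, 307], [297, 146, 631, -1, 303], [292, 147, 625, 14, 310], [287, 148, 622, 29, 309], [293, 148, 620, 11, 315], [287, 149, 619, 29, 308], [293, 149, 618, 11, 313], [299, 149, 621, -7, 304], [289, 150, 616, 23, 310], [295, 150, 615, 5, 313], [285, 151, 618, 36, 294], [291, 151, 615, 17, 302], [297, 151, 615, -1, 303], [289, 152, 617, 24, 288], [295, 152, 615, 6, 292], [290, 153, 618, 22, 275]]
```

View pics/c3.png

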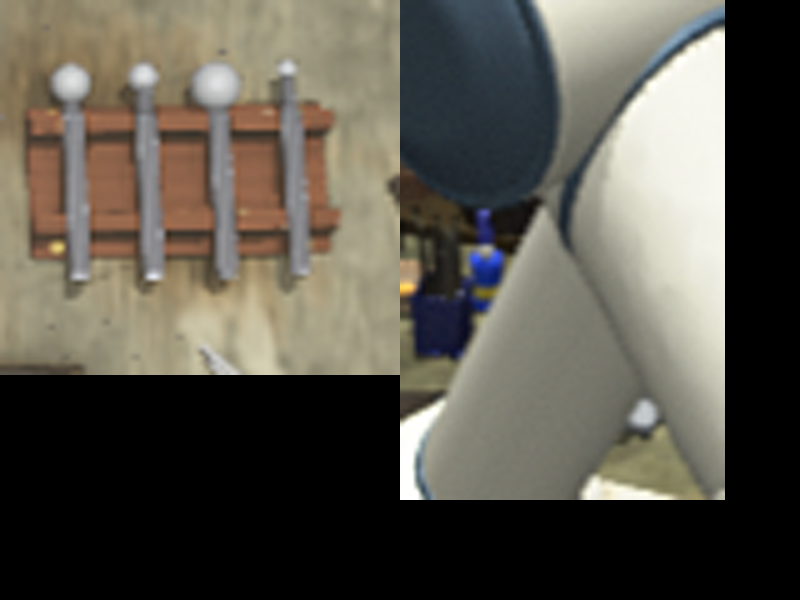

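The crop shows punch_21 with its ball centre at (143,76) and tail end at (152,278). The arm blocks the scene view, so I'll use the top view to locate the rack and fit the camera head.

```bash
cat >> h.py <<'E'
def ray(c,u,v,z):
    K=np.array([[c['fx'],0,c['cx']],[0,c['fy'],c['cy']],[0,0,1]],float)
    n=cv2.undistortPoints(np.array([[[u,v]]],float),K,np.array(c['dist_coeffs'],float))[0,0]
    T=np.array(c['T']); d=T[:3,:3]@[n[0],-n[1],-1]; return T[:3,3]+d*(z-T[2,3])/d[2]
E
python3 - <<'E'
from h import *
c=load('top'); P=cloud(c)
px=lambda x,y,u0,v0,s:((x+.5)/s-.5+u0,(y+.5)/s-.5+v0)
for b,t in (((71,83),(78,278)),((143,76),(152,278)),((215,85),(226,278)),((288,68),(301,274))):
    B=ray(c,*px(*b,350,175,5),.04); Tt=ray(c,*px(*t,350,175,5),.047); d=B-Tt
    print(np.round(B,4),np.round(Tt,4),'len',np.hypot(*d[:2]).round(4),'yaw',np.arctan2(d[1],d[0]).round(4))
# shank top pts of punch 21 in depth
print('shank z',np.round(P[200:228:3,379,:],3).tolist())
print('foot',[np.round(ray(c,*px(*p,260,90,6),.012),4).tolist() for p in ((137,447),(308,443),(137,312),(312,305))])
m=np.zeros(P.shape[:2],bool); m[130:141,287:301]=1; m&=P[...,2]>.3
Q=P[m]; o=Q.mean(0); A=np.c_[Q[:,:2]-o[:2],np.ones(len(Q))]; k,*_=np.linalg.lstsq(A,Q[:,2],rcond=None)
print('head top',o,k,len(Q),np.std(Q[:,2]-A@k))
for v in range(139,156): 
    r=P[v,280:308]; g=(r[:,2]>.25)&(r[:,2]<.335); print(v,g.sum(),np.round(r[g][[0,-1],1],3) if g.any() else '',np.round(np.median(r[g],0),3))
r=P[104:110,290:297]; print('col top',np.round(np.nanmedian(r[r[...,2]>.34],0),3))
E
```

```text
[ 0.5523 -0.2319  0.04  ] [ 0.4099 -0.2338  0.047 ] len 0.1424 yaw 0.0132
[ 0.5578 -0.2838  0.04  ] [ 0.4103 -0.2858  0.047 ] len 0.1476 yaw 0.0133
[ 0.5515 -0.3355  0.04  ] [ 0.4106 -0.3378  0.047 ] len 0.1409 yaw 0.0166
[ 0.5645 -0.3885  0.04  ] [ 0.4138 -0.3907  0.047 ] len 0.1507 yaw 0.0145
shank z [[0.518, -0.285, 0.049], [0.508, -0.285, 0.047], [0.497, -0.284, 0.046], [0.486, -0.284, 0.048], [0.475, -0.283, 0.05], [0.465, -0.284, 0.046], [0.453, -0.283, 0.049], [0.443, -0.283, 0.046], [0.432, -0.283, 0.046], [0.422, -0.283, 0.047]]
foot [[0.6602, 0.0652, 0.012], [0.6635, -0.0405, 0.012], [0.7482, 0.0673, 0.012], [0.7535, -0.0422, 0.012]]
head top [0.65970426 0.00944259 0.3218776 ] [ 0.14753942 -0.01965957  0.3218776 ] 150 0.0009580038945265985
139 17 [ 0.038 -0.013] [0.647 0.014 0.32 ]
140 17 [ 0.038 -0.013] [0.644 0.011 0.319]
141 17 [ 0.035 -0.013] [0.642 0.011 0.318]
142 17 [ 0.036 -0.013] [0.641 0.011 0.31 ]
143 17 [ 0.037 -0.013] [0.641 0.011 0.301]
144 15 [ 0.035 -0.012] [0.637 0.008 0.304]
145 11 [ 0.027 -0.004] [0.632 0.011 0.308]
146 11 [ 0.027 -0.004] [0.63  0.011 0.306]
147 10 [ 0.027 -0.001] [0.627 0.013 0.305]
148 10 [0.029 0.002] [0.621 0.015 0.314]
149 16 [ 0.036 -0.01 ] [0.618 0.012 0.311]
150 16 [ 0.036 -0.01 ] [0.616 0.012 0.31 ]
151 16 [ 0.036 -0.01 ] [0.615 0.013 0.302]
152 14 [ 0.033 -0.01 ] [0.616 0.01  0.288]
153 3 [0.022 0.003] [0.618 0.013 0.275]
154 0  [nan nan nan]
155 0  [nan nan nan]
col top [0.733 0.011 0.361]
  return _methods._mean(a, axis=axis, dtype=dtype,
  ret = um.true_divide(
```

The measured punch length is 147.6 mm against 146.5 mm nominal, and the shank top is at 47 mm, so both agree. I'll grasp punch_21 at (0.488,-0.2845) with yaw 0.014.

```bash
cat >> h.py <<'E'
from scipy.spatial.transform import Rotation as Ro
def tool(yaw,pitch=0):  # punch x axis yawed, raised by pitch
    R=Ro.from_euler('ZY',[yaw,-pitch]).as_matrix(); return R, Ro.from_matrix(R@np.diag([1,-1,-1.])).as_rotvec()
E
python3 - <<'E'
from h import *
R,rv=tool(.014); g=np.array([.488,-.2845,.040]); tcp=g+[0,0,manip.grip_depth]
print(manip.inverse_kinematics(tcp+[0,0,.15],rv))
manip.reach(tcp+[0,0,.15],rv); hand.command_gripper(.495)
manip.move_straight(tcp+[0,0,.04],velocity=.2)
print('contact',manip.move_straight(tcp,velocity=.08,contact_N=15))
hand.command_gripper(0,force=50); s=readout.read_state(); print(s['width']*91,s['finger_force'],s['position'],s['time'])
f0=s['force']
manip.move_straight(tcp+[0,0,.14],velocity=.12); manip.hold(.2)
s=readout.read_state(); print(s['width']*91,s['force']-f0,s['position'],s['time'],s['joint_pos'])
for n in ('top','scene'): 
    c=cap(n)
    cv2.imwrite(f'pics/{n}4.png',c['img'][...,::-1])
s=load('scene')['img'][...,::-1]; t=load('top')['img'][...,::-1]
cv2.imwrite('pics/c4.png',np.hstack([cv2.resize(s[130:250,280:420],(700,600),interpolation=cv2.INTER_CUBIC)]))
E
```

```text
[-6.33526328e-01  4.55588041e-01  1.54939139e+00 -4.44089210e-16
  1.13661322e+00  9.23269998e-01]
contact False
13.289089115532189 49.87249195575714 [ 0.4884404  -0.28622266  0.02158597] 7.7333
13.686434699625162 [ 3.0458605  13.71817086 -2.71716036] [ 0.48783197 -0.28435823  0.16070904] 9.25 [-6.33508392e-01  4.68077366e-01  1.56113665e+00  1.49011380e-05
  1.11320888e+00  9.23264386e-01]
```

View pics/c4.png

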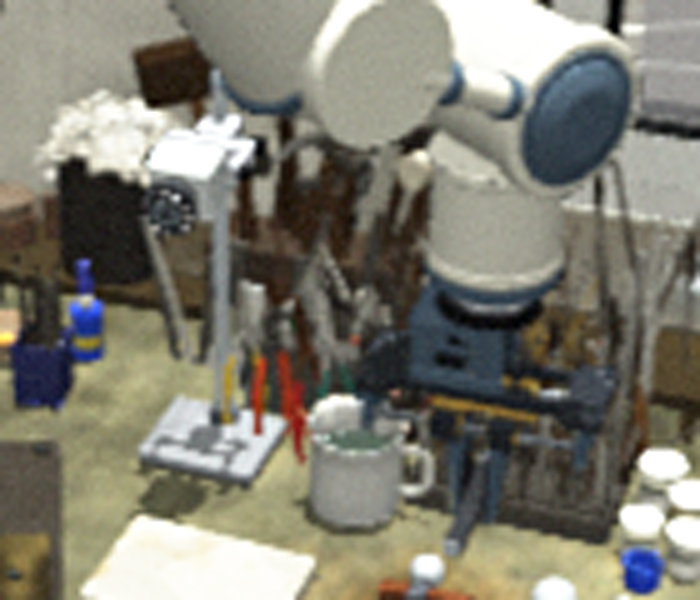

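The scene view now shows the inspection camera clearly, with its ring light at about scene pixel (313.6,171.0), and the punch is held by the shank. Now I'll refine the lens pose.

Run:
```python
from h import *
c=load('top'); g=cv2.cvtColor(c['img'],cv2.COLOR_RGB2GRAY).astype(float)
def edge(fixed,lo,hi,horiz,z):
    pts=[]
    for f in fixed:
        p=(g[lo:hi,f] if horiz else g[f,lo:hi]); d=np.abs(np.diff(p)); i=d.argmax(); s=slice(max(i-1,0),i+2)
        e=lo+.5+(d[s]*np.arange(len(d))[s]).sum()/d[s].sum()
        pts.append(ray(c,*((f,e) if horiz else (e,f)),z))
    P=np.array(pts); 
    from scipy.optimize import least_squares as LS
    a,b=(P[:,1],P[:,0]) if horiz else (P[:,0],P[:,1])
    r=LS(lambda k:(k[0]*(a-a.mean())+k[1]-b)/.0005,[0,b.mean()],loss='soft_l1').x
    print('yaw',round(-r[0] if horiz else r[0],4),'at',np.round([a.mean(),r[1]],4),'res',np.std(r[0]*(a-a.mean())+r[1]-b).round(4))
print('foot front');edge(range(285,309),161,168,True,.012)
print('foot L,R');edge(range(147,161),279,286,False,.012);edge(range(147,161),308,315,False,.012)
print('head front');edge(range(287,300),139,144,True,.318)
print('head L,R');edge(range(131,140),281,287,False,.322);edge(range(131,140),299,304,False,.322)
L=[cams.capture('scene') for _ in range(8)]; Z=np.stack([l['z_map'] for l in L]); s=L[0]; s['z_map']=np.where((Z>0).all(0),Z.mean(0),0); s['img']=np.mean([l['img'] for l in L],0).astype(np.uint8)
pickle.dump(s,open('scene.pkl','wb')); P=cloud(s)
for v in range(165,179): print(v,[tuple(np.round(P[v,u]*1000).astype(int)) for u in range(308,321)])
print('ray',[ray(s,313.6,171.0,z).round(4).tolist() for z in (.28,.285,.29)])
cv2.imwrite('pics/c5.png',cv2.resize(s['img'][150:182,300:335,::-1],None,fx=18,fy=18,interpolation=cv2.INTER_CUBIC))
```

```text
foot front
yaw -0.0595 at [0.013  0.6632] res 0.0019
foot L,R
yaw -0.0158 at [0.7014 0.0664] res 0.0029
yaw 0.0075 at [ 0.7021 -0.0402] res 0.0041
head front
yaw -0.0061 at [0.0109 0.6404] res 0.0002
head L,R
yaw 0.0189 at [0.6593 0.0392] res 0.0011
yaw -0.0372 at [ 0.6596 -0.0146] res 0.0004
165 [(np.int64(848), np.int64(132), np.int64(184)), (np.int64(848), np.int64(127), np.int64(185)), (np.int64(640), np.int64(34), np.int64(307)), (np.int64(641), np.int64(30), np.int64(307)), (np.int64(643), np.int64(26), np.int64(306)), (np.int64(640), np.int64(21), np.int64(309)), (np.int64(641), np.int64(17), np.int64(309)), (np.int64(639), np.int64(12), np.int64(311)), (np.int64(641), np.int64(8), np.int64(311)), (np.int64(644), np.int64(5), np.int64(310)), (np.int64(637), np.int64(-2), np.int64(315)), (np.int64(-9223372036854775808), np.int64(-9223372036854775808), np.int64(-9223372036854775808)), (np.int64(639), np.int64(-10), np.int64(315))]
166 [(np.int64(868), np.int64(140), np.int64(167)), (np.int64(848), np.int64(127), np.int64(180)), (np.int64(641), np.int64(34), np.int64(301)), (np.i
[... 7394 characters left out ...]
64(104)), (np.int64(870), np.int64(139), np.int64(101)), (np.int64(838), np.int64(120), np.int64(123)), (np.int64(839), np.int64(115), np.int64(123)), (np.int64(893), np.int64(133), np.int64(90)), (np.int64(887), np.int64(125), np.int64(95)), (np.int64(886), np.int64(119), np.int64(96)), (np.int64(887), np.int64(114), np.int64(97)), (np.int64(888), np.int64(110), np.int64(97)), (np.int64(889), np.int64(105), np.int64(97)), (np.int64(886), np.int64(98), np.int64(100)), (np.int64(889), np.int64(94), np.int64(100)), (np.int64(888), np.int64(89), np.int64(101))]
ray [[0.6427, 0.02, 0.28], [0.6343, 0.0166, 0.285], [0.626, 0.0131, 0.29]]<stdin>:20: RuntimeWarning: invalid value encountered in cast
```

View pics/c5.png

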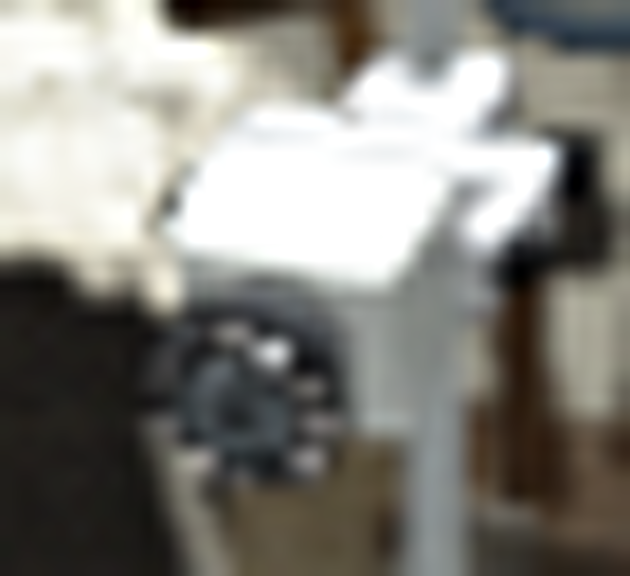

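Run:
```python
from h import *
s=load('scene'); P=cloud(s)
m=np.zeros(P.shape[:2],bool); m[166:178,307:320]=1; m&=(P[...,0]<.6225)&(P[...,0]>.606)
Q=P[m]; v,u=np.where(m); o=Q.mean(0); U,S,V=np.linalg.svd(Q-o); n=V[2]*np.sign(V[2][0])
k,*_=np.linalg.lstsq(np.c_[Q[:,1:]-o[1:],np.ones(len(Q))],Q[:,0],rcond=None)
print(len(Q),'centroid px',u.mean(),v.mean(),'o',o,'n',n,'tilt',np.arctan2(n[2],n[0]),'yaw',np.arctan2(n[1],n[0]),'lsq tilt',-k[0:2])
print('extent',Q.min(0),Q.max(0))
# head front face plane (white below top, x~.64) from scene
m=np.zeros(P.shape[:2],bool); m[164:176,307:326]=1; m&=(P[...,0]<.65)&(P[...,0]>.633)&(P[...,2]<.318)
Q=P[m]; k,*_=np.linalg.lstsq(np.c_[Q[:,1:]-Q.mean(0)[1:],np.ones(len(Q))],Q[:,0],rcond=None); print('face',len(Q),k)
# head top from scene
m=(P[...,2]>.316)&(P[...,2]<.332)&(P[...,0]>.643)&(P[...,0]<.675)&(abs(P[...,1]-.012)<.025)
Q=P[m];o=Q.mean(0);k,*_=np.linalg.lstsq(np.c_[Q[:,:2]-o[:2],np.ones(len(Q))],Q[:,2],rcond=None);print('top',len(Q),k,o)
```

```text
90 centroid px 313.47777777777776 171.4111111111111 o [0.61569015 0.0094908  0.29411457] n [0.99486117 0.01627331 0.09993215] tilt 0.10011252641164627 yaw 0.016355906284944394 lsq tilt [0.01588618 0.09776847]
extent [ 0.61116133 -0.01235562  0.26945109] [0.62124721 0.0342461  0.31537531]
face 60 [-0.04507287 -0.12950937  0.64149462]
top 57 [0.15299507 0.00035094 0.3219649 ] [0.65922577 0.01080747 0.3219649 ]
```

Fitted lens pose is about (0.617, 0.0115, 0.2905) with tilt about 0.143 and yaw about 0. This agrees with a pivot 300 mm up and a head top at 322 mm. I'll present the punch there and check.

```bash
cat > go.py <<'E'
from h import *
lens=np.array([.617,.0115,.2905]); tilt,yaw=.143,0.
def target(back=0.,corr=np.zeros(3),dy=0,dp=0):
    R,_=tool(yaw,tilt); _,rv=tool(yaw+dy,tilt+dp); Rt=Ro.from_rotvec(rv).as_matrix()
    Rg=Rt@np.diag([1,-1,-1.])
    crown=lens-(.09+back)*R[:,0]+corr
    return crown-.08*Rg[:,0]-manip.grip_depth*Rt[:,2], rv, crown
E
python3 - <<'E'
from go import *
p1,rv,_=target(.05); p2,_,crown=target()
# TCP = grasp - grip_depth*z (grip_depth negative => TCP beyond grasp)
print(p1,p2,crown,manip.inverse_kinematics(p1,rv),manip.inverse_kinematics(p2,rv))
p=readout.read_state()['position']; 
manip.move_straight([p[0]-.05,p[1],p1[2]],velocity=.2)
manip.move_straight(p1,rv,velocity=.2); manip.move_straight(p2,rv,velocity=.08); manip.hold(.5)
s=readout.read_state(); print(s['position']-p2,s['width']*91,s['time'],s['force'])
for n in ('top','scene'):
    L=[cams.capture(n) for _ in range(8)]; Z=np.stack([l['z_map'] for l in L]); c=L[0]; c['z_map']=np.where((Z>0).all(0),Z.mean(0),0); c['img']=np.mean([l['img'] for l in L],0).astype(np.uint8); pickle.dump(c,open(n+'.pkl','wb'))
t=load('top')['img'][...,::-1]; s=load('scene')['img'][...,::-1]
cv2.imwrite('pics/c6.png',np.hstack([cv2.resize(t[115:215,255:320],None,fx=6,fy=6,interpolation=cv2.INTER_CUBIC),cv2.resize(s[150:250,275:342],None,fx=6,fy=6,interpolation=cv2.INTER_CUBIC)]))
E
```

```text
[0.40192481 0.0115     0.240539  ] [0.45141445 0.0115     0.24766466] [0.52791864 0.0115     0.27767382] [-0.13751935  0.07051613  1.91343125  0.02298469  1.01609553  1.42255597] [-0.12040186  0.13901368  1.80809888  0.01970576  1.052585    1.44185   ]
[-4.68364068e-05  8.36862262e-06  4.89306514e-05] 13.537753501684971 13.2833 [-0.04711801 -0.2518186  -1.3993454 ]
```

View pics/c6.png

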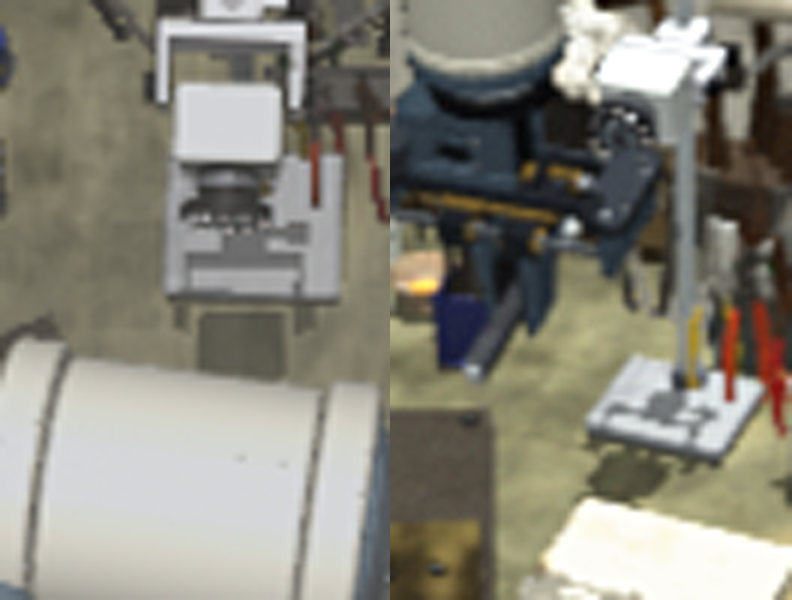

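The arm hides the punch from above. The scene view shows the shank tail near crop (475,372) and what looks like the ball near (573,226). I'll compare these with the predicted positions.

Run:
```python
from go import *
c=load('scene'); P=cloud(c); T=np.array(c['T'])
def proj(X):
    q=T[:3,:3].T@(np.array(X)-T[:3,3]); q=np.array([[q[0],-q[1],-q[2]]])
    K=np.array([[c['fx'],0,c['cx']],[0,c['fy'],c['cy']],[0,0,1]],float)
    uv=cv2.projectPoints(q,np.zeros(3),np.zeros(3),K,np.array(c['dist_coeffs'],float))[0][0,0]; return uv,((uv-[275,150]+.5)*6-.5+[390,0])
_,_,cr=target(); R,_=tool(yaw,tilt)
for nme,x,z in (('crown',0,0),('ball',-.0105,0),('tail',-.157,0),('tailtop',-.157,.007),('lens',.09,0)): 
    X=cr+R@[x,0,z]; print(nme,X.round(4),*[a.round(1) for a in proj(X)])
for v in range(184,192): print(v,[tuple((P[v,u]*1000).round().tolist()) for u in range(301,309)])
# tail end / shank points
for v in range(196,214,2): print(v,[tuple((P[v,u]*1000).round().tolist()) for u in range(286,300,2)])
cv2.imwrite('pics/c7.png',cv2.resize(c['img'][165:220,280:325,::-1],None,fx=10,fy=10,interpolation=cv2.INTER_CUBIC))
```

```text
crown [0.5279 0.0115 0.2777] [304.7 185.5] [570.9 215.7]
ball [0.5175 0.0115 0.2762] [303.7 187.2] [564.8 225.6]
tail [0.3725 0.0115 0.2553] [288.5 211.7] [473.3 372.8]
tailtop [0.3715 0.0115 0.2622] [288.2 210.3] [472.  364.2]
lens [0.617  0.0115 0.2905] [313.1 172. ] [621.4 134.4]
184 [(409.0, -27.0, 359.0), (408.0, -31.0, 360.0), (409.0, -35.0, 360.0), (409.0, -38.0, 361.0), (408.0, -43.0, 363.0), (408.0, -47.0, 363.0), (408.0, -50.0, 364.0), (409.0, -54.0, 364.0)]
185 [(408.0, -27.0, 355.0), (411.0, -30.0, 354.0), (408.0, -35.0, 357.0), (410.0, -38.0, 356.0), (409.0, -42.0, 358.0), (409.0, -46.0, 358.0), (403.0, -52.0, 363.0), (405.0, -55.0, 363.0)]
186 [(412.0, -25.0, 348.0), (410.0, -30.0, 350.0), (414.0, -32.0, 349.0), (446.0, -21.0, 328.0), (nan, nan, nan), (858.0, 151.0, 61.0), (395.0, -56.0, 364.0), (398.0, -58.0, 363.0)]
187 [(421.0, -21.0, 338.0), (429.0, -21.0, 334.0), (439.0, -20.0, 328.0), (447.0, -21.0, 324.0), (510.0, 3.0, 283.0), (514.0, 1.0, 281.0), (398.0, -54.0, 358.0), (395.0, -59.0, 360.0)]
188 [(419.0, -22.0, 335.0), (428.0, -22.0, 330.0), (437.0, -21.0, 325.0
[... 1377 characters left out ...]
07.0, 12.0, 267.0), (410.0, 5.0, 267.0), (423.0, 4.0, 259.0), (431.0, -1.0, 255.0)]
206 [(717.0, 194.0, 24.0), (715.0, 183.0, 28.0), (394.0, 14.0, 266.0), (398.0, 8.0, 265.0), (404.0, 3.0, 262.0), (765.0, 166.0, 1.0), (768.0, 157.0, 0.0)]
208 [(716.0, 195.0, 14.0), (715.0, 184.0, 17.0), (383.0, 9.0, 265.0), (388.0, 4.0, 264.0), (744.0, 167.0, 2.0), (750.0, 159.0, 0.0), (754.0, 151.0, -0.0)]
210 [(715.0, 195.0, 3.0), (372.0, 13.0, 263.0), (375.0, 6.0, 262.0), (384.0, 3.0, 257.0), (730.0, 161.0, 1.0), (733.0, 152.0, 1.0), (737.0, 143.0, 0.0)]
212 [(703.0, 189.0, 1.0), (370.0, 12.0, 255.0), (372.0, 5.0, 256.0), (713.0, 163.0, 0.0), (716.0, 154.0, 0.0), (715.0, 144.0, 4.0), (723.0, 138.0, -1.0)]
```

View pics/c7.png

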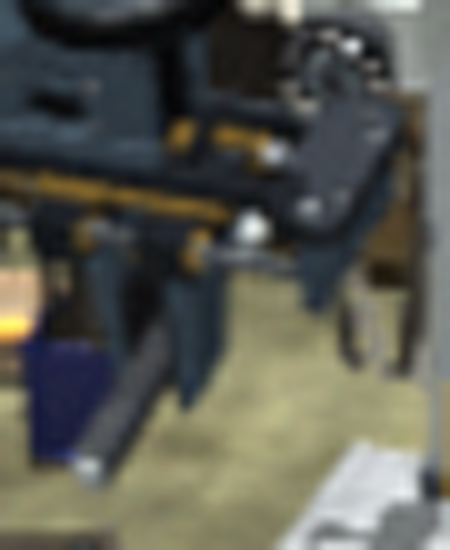

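The scene picture matches the predictions. The tail face is at (288.5,211.4) against a predicted (288.5,211.7), and the ball's right edge is at 306.7 against 306.5. The LED ring centre is at (313.2,172.3) against 313.1,172.0 for the lens. The pose is right, so I'm handing in.

```bash
python3 -c "
from h import *
print(readout.read_state()['width']*91, finish_job())"
```

```text
the job is handed in; nothing more can be done
13.793709597509668 None
```

I handed the job in with punch_21, the match for die_21 on the block, held still by its shank and its ball pointed at the lens from 9 cm; the final scene picture agreed with the predicted pose to within about half a pixel, roughly 2 mm, though the arm hid the punch from the top camera.

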